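# Sort bow handles into their trays by length

## Robot

A 6-joint arm with a two-finger parallel gripper is mounted at the origin on the work surface. World frame = base frame: x ahead of the robot, y to its left, z up, the work surface at z = 0. Lengths are in m, angles in rad, forces in N, time in s.
With the tool pointing down it reaches from about 0.35 to 0.95 m from the base axis. Payload 17.4 kg.
Tool frame: the origin (TCP) lies at the very end of the fingers, on their centre line; the grasp point (between the pads) lies 19 mm behind it; z points along the fingers, y is the line along which they close (so a half turn about z gives the same grasp; the last joint's range is limited). The gripper opens to 93 mm and grips with 3 to 60 N. Pads are 15 mm wide; open, the fingers measure 128 mm over their backs; the gripper's body (75 mm by 188 mm) begins 65 mm behind the grasp point.
Start: joints at [-1.35, 0.116, 1.442, -0, 1.584, -0.038], TCP at [0.173, -0.653, 0.219] pointing down, gripper open.
Joint ranges: [-2.83, 2.83], [-0.83, 2.19], [0.07, 2.5], [-1.14, 4.28], [0.01, 3], [-2.97, 2.97]. Speed limits (rad/s): [1.89, 1.89, 2.22, 3.14, 3.14, 3.14].

## Interface

Orientations are given as a unit quaternion [x, y, z, w].
In Python, from cell import manip, read_camera, ticket gives the robot as it stands.
- The arm moves only by the tool step_arm, never from a script. Its argument "series" is a list of rows, each a list of 5 numbers: the shift along the tool's x, y, z each as a share of 15 cm, from -1 to 1, then the turn about the tool's z as a share of pi/2 rad, from -1 to 1, then the closure, from 0 (fully open) to 1 (shut). In form: [[x, y, z, spin, gripper], ...]. A call has 1 to 12 rows; each row is the pose to reach, as a shift and turn from the pose commanded when the call began, along the tool's axes at that moment; what a row does not reach only later rows make up. A row lasts 1/10 s, in which the tool goes at most 50 mm and 8.59 degrees, less where a joint would pass 70% of its speed; a pose out of reach is approached as far as the arm can. A call with a number of a shift or a turn outside -1 to 1 is refused whole. A call with a gripper value outside its range is refused whole. The fingers move at their own pace and stop on an object; the grip force is fixed at half the most. Time passes only in rows, so rows that repeat a pose let the fingers close. It gives the time, the measured TCP pose, the force, the opening and the grip force at its end, in the units of the state.
- manip.observe(): the state, without advancing time (a new reading comes with each control period).
- read_camera(name): name is "scene" or "top"; returns a dict with "img" (400x640x3 uint8, red, green, blue), "mtx" (3x3 intrinsics, pixels), "camera_from_world" (4x4, takes a point from world to camera coordinates). Camera axes: x right, y down, z forward; pixel columns grow to the right and rows downward; lengths in m; the calibration is good to about 2 mm. A picture is of the moment at which its call begins. There is no depth.
- ticket.hand_in(): hands the job in; it is judged then, once.
The state is a dict: "time": time; "joint_pos": joint angles; "dq": joint speeds; "joint_efforts": joint torques, N m; "tcp_pos": TCP position; "eef_rot": TCP orientation; "wrist_force": force on the tool from outside, world axes, zero at the start; "wrist_torque": the same for the moment, N m; "width": finger opening in m; "grasp_force": force on a finger pad.
Only numpy, scipy, OpenCV 4.12 (cv2) and the standard library are available. Lean on these libraries where they do the work, as an engineer would, in place of code of your own. Each camera call takes 0.05 s, during which the arm holds its last target. There are 200 camera calls.

## Task

Four bow-shaped drawer handles of different lengths stand about on the fitter's bench. Put each one into the shallow steel tray made for its length: the shortest handle in the shortest tray, and so on up to the longest in the longest, standing on both feet on the tray floor, lengthwise in the tray. Set them down gently, do not drop them, and leave the two flat steel straps where they lie.

Things in the scene. Friction and masses are not known exactly. Their poses are not given: they have to be found in the camera images.
- handle_60: the shortest of four aluminium bow handles: 60 mm long, loose, about 60 g, standing on its feet like a bridge. Feet 18 x 22 x 6 mm at the ends; sloping legs; flat bridge 22 x 14 mm between, underside 28 mm and top 36 mm above the soles; legs also 14 mm wide. Origin: middle of its underside, level with the soles; x along its length, z up. Grip across the bridge's middle (along y).
- handle_80: the second shortest of four aluminium bow handles: 80 mm long, loose, about 70 g, standing on its feet like a bridge. Feet 18 x 22 x 6 mm at the ends; sloping legs; flat bridge 42 x 14 mm between, underside 28 mm and top 36 mm above the soles; legs also 14 mm wide. Origin: middle of its underside, level with the soles; x along its length, z up. Grip across the bridge's middle (along y).
- handle_100: the second longest of four aluminium bow handles: 100 mm long, loose, about 80 g, standing on its feet like a bridge. Feet 18 x 22 x 6 mm at the ends; sloping legs; flat bridge 62 x 14 mm between, underside 28 mm and top 36 mm above the soles; legs also 14 mm wide. Origin: middle of its underside, level with the soles; x along its length, z up. Grip across the bridge's middle (along y).
- handle_120: the longest of four aluminium bow handles: 120 mm long, loose, about 90 g, standing on its feet like a bridge. Feet 18 x 22 x 6 mm at the ends; sloping legs; flat bridge 82 x 14 mm between, underside 28 mm and top 36 mm above the soles; legs also 14 mm wide. Origin: middle of its underside, level with the soles; x along its length, z up. Grip across the bridge's middle (along y).
- tray_60: the shortest of four shallow open trays of dark sheet steel, fixed to the bench: 92 x 68 mm outside, 84 x 60 mm inside, walls 4 mm thick and 14 mm high, floor 4 mm thick; made for the 60 mm handle (12 mm to spare at each end). Origin: centre of its underside, on the bench top; x along its length, z up; its floor is at z = 4 mm.
- tray_80: the second shortest of four shallow open trays of dark sheet steel, fixed to the bench: 112 x 68 mm outside, 104 x 60 mm inside, walls 4 mm thick and 14 mm high, floor 4 mm thick; made for the 80 mm handle (12 mm to spare at each end). Origin: centre of its underside, on the bench top; x along its length, z up; its floor is at z = 4 mm.
- tray_100: the second longest of four shallow open trays of dark sheet steel, fixed to the bench: 132 x 68 mm outside, 124 x 60 mm inside, walls 4 mm thick and 14 mm high, floor 4 mm thick; made for the 100 mm handle (12 mm to spare at each end). Origin: centre of its underside, on the bench top; x along its length, z up; its floor is at z = 4 mm.
- tray_120: the longest of four shallow open trays of dark sheet steel, fixed to the bench: 152 x 68 mm outside, 144 x 60 mm inside, walls 4 mm thick and 14 mm high, floor 4 mm thick; made for the 120 mm handle (12 mm to spare at each end). Origin: centre of its underside, on the bench top; x along its length, z up; its floor is at z = 4 mm.
- strap_a: a flat steel strap, 100 x 18 x 6 mm, with four small holes, lying loose on the bench among the rest; not part of the job, to be left where it lies. Origin: centre of its underside; x along its length.
- strap_b: a flat steel strap, 100 x 18 x 6 mm, with four small holes, lying loose on the bench among the rest; not part of the job, to be left where it lies. Origin: centre of its underside; x along its length.

How it is judged:
By the outcome, as a careful person would: the job done as asked, in the order asked, and still so for the second after the job is handed in, with the robot touching nothing.
It also fails if it takes over 104 s, if anything falls off the work surface, if the arm or the gripper's body presses on something with over 40 N, if the wrist force passes 120 N, or if a joint passes its speed limit or range.

## Working session

There is one attempt and no reset: what is moved stays moved. The work goes in short steps, Python scripts to look and compute and a tool call to move; the robot and the scene stay as the last step left them, time stands still between calls to the robot, and variables do not carry over. Pictures are saved under pics/ and viewed, at most 14 in all, crops included, and the job is handed in when it is done.

Besides the shell and the picture viewer there is one more tool, called after "Call:" as name(argument=value, ...), one argument or row to a line, values as JSON. step_arm: Moves the arm, as the interface text tells. Shift numbers are shares of 15 cm and turn numbers shares of pi/2 rad, none past 1 either way. Its arguments: {"type":"object","properties":{"series":{"type":"array","items":{"type":"array","items":{"type":"number","minimum":-1,"maximum":1}}}},"required":["series"]}

```bash
mkdir -p pics; ls; python3 - <<'E'
from cell import manip, read_camera
import cv2,numpy as np
print(manip.observe())
for n in("top","scene"):
    c=read_camera(n); cv2.imwrite(f"pics/{n}0.png",c["img"][:,:,::-1]); print(n,c["mtx"].tolist(),np.round(c["camera_from_world"],4).tolist())
    np.savez(n+"0.npz",**c)
E
```

```text
pics
{'time': 0.0, 'joint_pos': array([-1.34981355e+00,  1.16485026e-01,  1.44222548e+00,  1.52632850e-06,
        1.58402502e+00, -3.78170804e-02]), 'dq': array([ 0.00090571, -0.0004963 , -0.00048727, -0.00056269,  0.00055478,
        0.00096153]), 'joint_efforts': array([ 1.60040479e-03, -7.21263885e+01, -6.22609520e+01,  7.79789337e-02,
        2.39413505e-02, -6.56553220e-05]), 'tcp_pos': array([ 0.17268363, -0.65233287,  0.21793054]), 'eef_rot': array([ 9.91639342e-01,  1.29039102e-01, -5.15009563e-05, -5.69113758e-04]), 'wrist_force': array([ 0.34340074,  0.15809167, -0.61634373]), 'wrist_torque': array([-0.0129938 , -0.02724761, -0.01344984]), 'grasp_force': 0.0, 'width': 0.0928620358394178}
top [[483.3689930515314, 0.0, 319.35742371123956], [0.0, 483.3689930515314, 200.48353394358398], [0.0, 0.0, 1.0]] [[0.0259, -0.9997, -0.0054, -0.0062], [-0.9841, -0.0245, -0.176, 0.5361], [0.1758, 0.0099, -0.9844, 0.9504], [0.0, 0.0, 0.0, 1.0]]
scene [[387.08634825394876, 0.0, 326.5884465328397], [0.0, 387.08634825394876, 199.25953881334212], [0.0, 0.0, 1.0]] [[-0.4026, 0.9153, 0.0136, 0.2233], [0.5111, 0.2371, -0.8262, -0.2459], [-0.7594, -0.3257, -0.5632, 1.1829], [0.0, 0.0, 0.0, 1.0]]
```

View pics/top0.png

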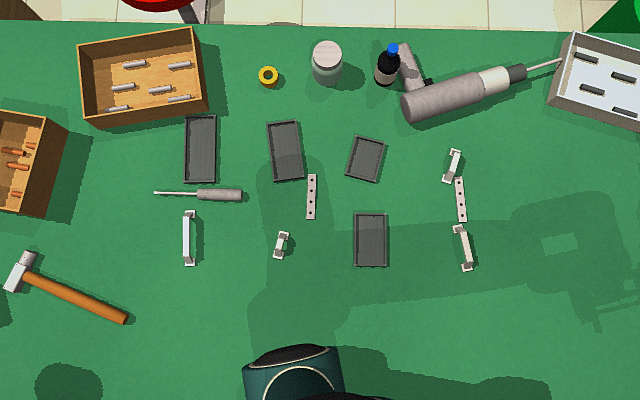

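View pics/scene0.png

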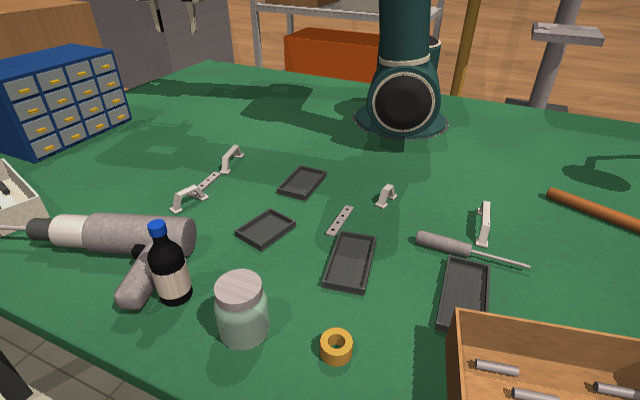

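The top view shows the handles at about (189,238), (281,245), (452,166) and (463,248). The trays are at (201,149), (285,151), (366,158) and (370,240), and the straps at (311,197) and (461,200). The scene view shows the same things from the front. Next I'll fit the silhouettes in both views.

```bash
cat > fit.py <<'E'
import numpy as np,cv2
from scipy.optimize import minimize
S=4
def proj(c,P):
    q=P@c["camera_from_world"][:3,:3].T+c["camera_from_world"][:3,3]; q=q@c["mtx"].T; return q[:,:2]/q[:,2:]
def box(x0,x1,w,z0,z1): return np.array([[x,y,z] for x in(x0,x1) for y in(-w/2,w/2) for z in(z0,z1)])
def handle(L):
    h=L/2; b=h-.019; p=[box(-b,b,.014,.028,.036)]
    for s in(1,-1):
        p.append(box(*sorted((s*(h-.018),s*h)),.022,0,.006))
        p.append(np.array([[s*x,y,z] for y in(-.007,.007) for x,z in((b,.036),(b-.006,.028),(h-.003,.006),(h-.013,.006))]))
    return p
def tray(L): return [box(-L/2,L/2,.068,0,.014)]
def place(p,v):
    x,y,t,z=v; R=np.array([[np.cos(t),-np.sin(t),0],[np.sin(t),np.cos(t),0],[0,0,1]]); return [a@R.T+[x,y,z] for a in p]
def render(c,parts,shape):
    m=np.zeros((shape[0]*S,shape[1]*S),np.uint8)
    for a in parts: cv2.fillConvexPoly(m,np.round(cv2.convexHull(((proj(c,a)+.5)*S-.5).astype(np.float32))*16).astype(np.int32),255,shift=4)
    return cv2.resize(m,shape[::-1],interpolation=cv2.INTER_AREA)/255.
def world(c,uv,z):
    A=c["camera_from_world"]; d=A[:3,:3].T@np.linalg.solve(c["mtx"],[*uv,1]); o=-A[:3,:3].T@A[:3,3]; return o+d*(z-o[2])/d[2]
def masks(c):
    i=c["img"].astype(int); r,g,b=i[...,0],i[...,1],i[...,2]
    ng=(g-np.maximum(r,b)<16); return ng
def fit(cams,parts,v0,free_z):
    ms=[]
    for c in cams:
        m0=render(c,place(parts,v0),(400,640)); reg=cv2.dilate((m0>0).astype(np.uint8),np.ones((17,17)))>0
        ms.append((c,masks(c)&(reg),reg))
    def cost(v):
        v=np.array([v[0],v[1],v[2],v[3] if free_z else v0[3]])
        return sum(np.abs(render(c,place(parts,v),(400,640))-m)[reg].sum() for c,m,reg in ms)
    best=None
    v=np.array(v0,float)
    for k in range(3):
        sx=np.array([v]+[v+d for d in np.diag([.006,.006,.12,.006])/(k+1)])
        r=minimize(cost,v,method="Nelder-Mead",options=dict(initial_simplex=sx,maxiter=250,xatol=1e-5,fatol=.05)); v=r.x
    return v,r.fun
E
cat > a.py <<'E'
from fit import *
T=dict(np.load("top0.npz"));C=dict(np.load("scene0.npz"))
T["img"]=T["img"]
G=dict(H1=((189,238),90),H2=((281,245),75),H3=((452,166),75),H4=((463,248),100))
for n,(uv,a) in G.items():
    w=world(T,uv,.018); t=np.radians({'H1':0,'H2':-20,'H3':-15,'H4':10}[n])
    for L in(.06,.08,.1,.12):
        v,f=fit([T,C],handle(L),[w[0],w[1],t,0],True); print(n,L,np.round(v,4),round(f,1))
for n,uv,t in(("T1",(201,149),0),("T2",(285,151),5),("T3",(366,158),-15),("T4",(370,240),0)):
    w=world(T,uv,.01)
    for L in(.092,.112,.132,.152):
        v,f=fit([T,C],tray(L),[w[0],w[1],np.radians(t),0],True); print(n,L,np.round(v,4),round(f,1))
E
time python3 a.py; python3 - <<'E'
from fit import *
T=dict(np.load("top0.npz"))
i=T["img"][110:280,160:500,::-1].copy(); i[~masks(T)[110:280,160:500]]//=3
cv2.imwrite("pics/m.png",cv2.resize(i,None,fx=2.35,fy=2.35))
E
```

```text
H1 0.06 [0.4328 0.2812 0.1186 0.003 ] 491.7
H1 0.08 [ 0.4382  0.282   0.1174 -0.0009] 485.9
H1 0.1 [0.466  0.2825 0.0624 0.0016] 397.2
H1 0.12 [ 4.567e-01  2.819e-01  6.970e-02 -3.000e-04] 281.0
H2 0.06 [ 4.463e-01  8.780e-02 -2.067e-01  4.000e-04] 59.0
H2 0.08 [ 0.4435  0.0873 -0.1268 -0.0052] 280.2
H2 0.1 [ 0.4483  0.0864 -0.0488 -0.0111] 458.3
H2 0.12 [0.4778 0.091  0.0345 0.0008] 474.2
H3 0.06 [ 0.6341 -0.2786 -0.301   0.002 ] 660.0
H3 0.08 [ 6.279e-01 -2.763e-01 -3.016e-01  1.000e-04] 530.8
H3 0.1 [ 0.6323 -0.2775  0.0154 -0.0063] 872.6
H3 0.12 [ 0.6267 -0.2837  0.1554 -0.016 ] 972.6
H4 0.06 [ 0.4685 -0.2909  0.2798  0.0104] 502.0
H4 0.08 [ 0.4488 -0.2968  0.1823  0.0043] 376.8
H4 0.1 [ 4.504e-01 -2.965e-01  2.084e-01  2.000e-04] 210.3
H4 0.12 [ 4.597e-01 -2.940e-01  2.228e-01  2.000e-04] 456.7
T1 0.092 [6.694e-01 2.740e-01 6.130e-02 5.000e-04] 1559.3
T1 0.112 [6.692e-01 2.741e-01 5.150e-02 2.000e-04] 1435.0
T1 0.132 [ 6.616e-01  2.741e-01  5.120e-02 -5.000e-04] 1230.5
T1 0.152 [ 0.6527  0.2736  0.0497 -0.0009] 1362.3
T2 0.092 [ 0.6691  0.0895  0.1715 -0.0014] 1233.5
T2 0.112 [ 0.659   0.0876  0.1752 -0.0024] 751.3
T2 0.132 [ 6.527e-01  8.680e-02  1.737e-01 -3.000e-04] 341.4
T2 0.152 [6.434e-01 8.500e-02 1.785e-01 1.000e-04] 934.4
T3 0.092 [ 6.388e-01 -8.830e-02 -2.390e-01 -1.000e-04] 106.6
T3 0.112 [ 0.6299 -0.0865 -0.2413 -0.001 ] 634.2
T3 0.132 [ 0.6331 -0.0876 -0.237  -0.0013] 1225.9
T3 0.152 [ 0.6351 -0.0882 -0.2223 -0.0017] 1888.3
T4 0.092 [ 0.4671 -0.1012  0.0134 -0.0021] 470.1
T4 0.112 [ 4.627e-01 -1.006e-01  2.240e-02 -4.000e-04] 98.3
T4 0.132 [ 0.4591 -0.1014  0.0141 -0.0022] 548.7
T4 0.152 [ 0.4434 -0.1018  0.0149 -0.0026] 989.6
real	1m26.407s
user	3m26.308s
sys	1m27.540s
```

View pics/m.png

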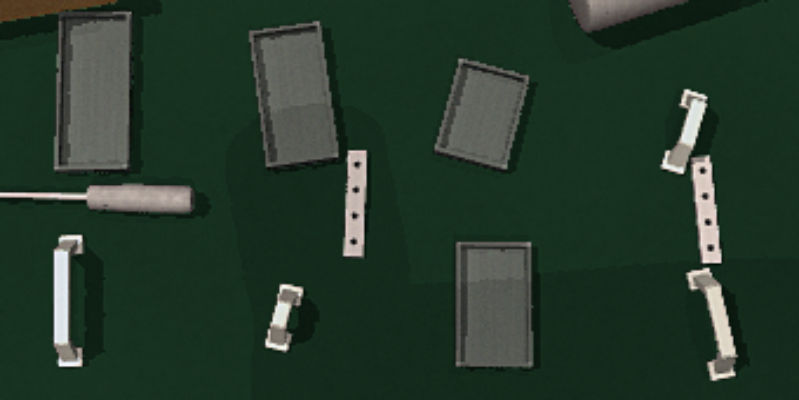

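The mask crop settles the pairing. H1 is the 120, H2 the 60, H3 the 80 and H4 the 100; T1 is the 152 tray, T2 the 132, T3 the 92 and T4 the 112. I'll refine with tighter regions and check an overlay.

```bash
cat > b.py <<'E'
from fit import *
import fit as F
T=dict(np.load("top0.npz"));C=dict(np.load("scene0.npz"))
src=open("fit.py").read().replace("(17,17)","(9,9)"); exec(src)
R={"H120":(handle(.12),[.4567,.2819,.07,0]),"H60":(handle(.06),[.4463,.0878,-.207,0]),"H80":(handle(.08),[.6279,-.2763,-.302,0]),"H100":(handle(.1),[.4504,-.2965,.208,0]),
"T120":(tray(.152),[.6527,.2736,.05,0]),"T100":(tray(.132),[.6527,.0868,.174,0]),"T60":(tray(.092),[.6388,-.0883,-.239,0]),"T80":(tray(.112),[.4627,-.1006,.022,0])}
im=T["img"][:,:,::-1].copy(); im=cv2.resize(im[100:290,160:500],None,fx=2.35,fy=2.35,interpolation=cv2.INTER_CUBIC)
im2=cv2.resize(C["img"][130:345,160:510,::-1],None,fx=2.2,fy=2.2,interpolation=cv2.INTER_CUBIC)
out={}
for n,(p,v0) in R.items():
    r=[]
    for cs,fz in (([T,C],True),([T],False),([C],False)):
        v,f=fit(cs,p,v0,fz); r.append(v); print(n,np.round(v,4),round(f,1))
    out[n]=r[1] if n=="T120" else r[0]
    for c,i,o,s in((T,im,(160,100),2.35),(C,im2,(160,130),2.2)):
        for a in place(p,out[n]):
            h=cv2.convexHull(((proj(c,a)+.5-o)*s).astype(np.float32)); cv2.polylines(i,[np.int32(h)],True,(0,0,255),1)
cv2.imwrite("pics/ov_t.png",im);cv2.imwrite("pics/ov_s.png",im2)
for uv in ((207,110),(85,130),(80,45),(412,122)): print(uv,world(T,uv,0).round(3),world(T,uv,.08).round(3))
E
python3 b.py
```

```text
H120 [ 0.4568  0.2819  0.07   -0.    ] 144.9
H120 [0.4572 0.2818 0.0668 0.0034] 65.6
H120 [0.456  0.2821 0.0652 0.0034] 77.6
H60 [ 4.463e-01  8.770e-02 -2.006e-01  3.000e-04] 58.2
H60 [ 0.4464  0.0878 -0.2131  0.004 ] 29.6
H60 [ 0.4454  0.0874 -0.1774  0.0009] 28.5
H80 [ 6.279e-01 -2.762e-01 -3.037e-01  1.000e-04] 260.5
H80 [ 0.6286 -0.2767 -0.3055  0.0031] 79.3
H80 [ 0.6279 -0.276  -0.2751  0.0015] 178.0
H100 [ 4.505e-01 -2.966e-01  2.089e-01 -2.000e-04] 150.3
H100 [ 0.4504 -0.2965  0.2076  0.0044] 82.2
H100 [ 0.4499 -0.2968  0.2208  0.0071] 67.4
T120 [ 0.6527  0.2736  0.0501 -0.0008] 691.6
T120 [0.6523 0.2732 0.0458 0.0073] 161.2
T120 [6.610e-01 2.744e-01 6.470e-02 6.000e-04] 496.8
T100 [ 6.528e-01  8.690e-02  1.755e-01 -1.000e-04] 194.1
T100 [0.6532 0.0865 0.1719 0.0022] 67.6
T100 [0.6526 0.087  0.1762 0.0033] 116.6
T60 [ 6.387e-01 -8.830e-02 -2.395e-01 -2.000e-04] 106.3
T60 [ 0.6388 -0.0885 -0.2398  0.0055] 42.1
T60 [ 0.6383 -0.0879 -0.2423  0.0014] 58.0
T80 [ 0.4624 -0.1006  0.0265 -0.0005] 100.5
T80 [ 0.4626 -0.101   0.0206  0.0026] 51.2
T80 [ 0.4621 -0.0999  0.0186  0.0033] 43.6
(207, 110) [0.744 0.265 0.   ] [0.715 0.244 0.08 ]
(85, 130) [0.691 0.534 0.   ] [0.665 0.492 0.08 ]
(80, 45) [0.894 0.568 0.   ] [0.853 0.524 0.08 ]
(412, 122) [ 0.727 -0.194  0.   ] [ 0.699 -0.179  0.08 ]
```

View pics/ov_t.png

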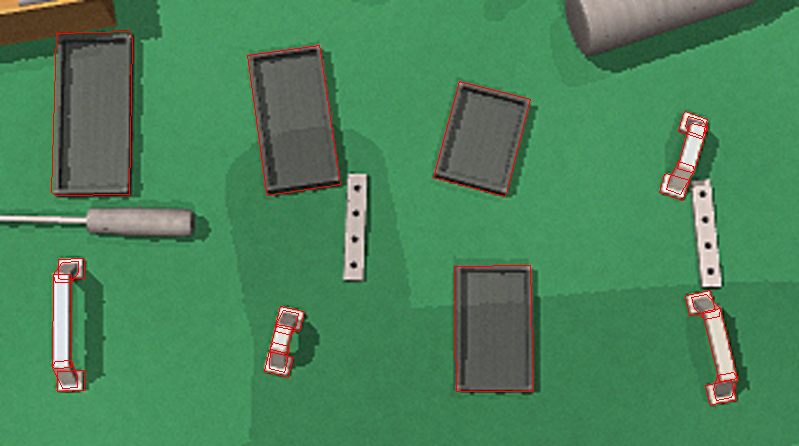

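View pics/ov_s.png

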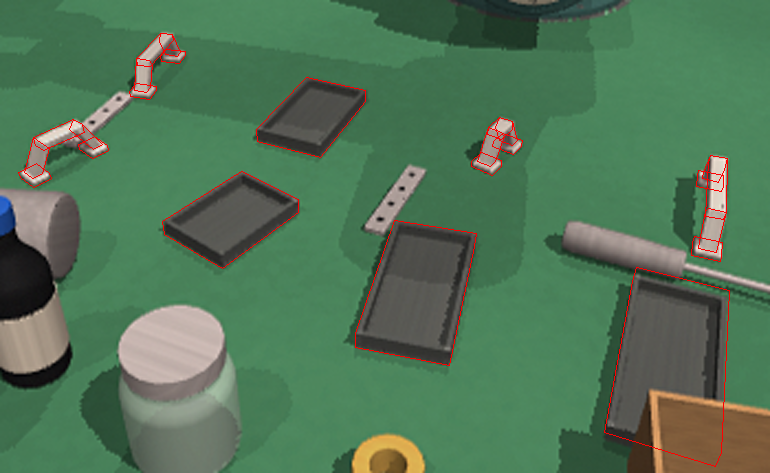

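Both overlays match well. The silhouettes put the soles and trays at z≈0 to within 1 mm, which agrees with the text. I'll work from shortest to longest.

```bash
cat > plan.py <<'E'
import sys,numpy as np
from scipy.spatial.transform import Rotation as R
from cell import manip
s=manip.observe(); r=R.from_quat(s["eef_rot"]); X=r.as_matrix()[:,0]; yaw=np.arctan2(X[1],X[0])
print("t",s["time"],"tcp",s["tcp_pos"].round(4),"yaw",yaw.round(4),"tilt",(r.as_matrix()[:,2]).round(4),"w",round(s["width"],4),"F",s["wrist_force"].round(1))
x,y,z,w=map(float,sys.argv[1:]); print((r.inv().apply(np.array([x,y,z])-s["tcp_pos"])/.15).round(3),"spin",round(-(w-yaw)/(np.pi/2),3))
E
python3 plan.py .446 .0877 .12 -.203
```

```text
t 0.1 tcp [ 0.1727 -0.6524  0.218 ] yaw 0.2588 tilt [-2.e-04  1.e-03 -1.e+00] w 0.093 F [-0.5 -0.1 -0.1]
[ 3.024 -4.302  0.658] spin 0.294
```

Call:
step_arm(
  series=[
    [0.2,-0.28,0.03,0,0],
    [0.4,-0.56,0.06,0,0],
    [0.6,-0.86,0.1,0,0],
    [0.6,-0.86,0.1,0,0],
  ],
)

```text
time: 0.5
tcp_pos: [0.2278, -0.5011, 0.2031]
eef_rot: [0.992, 0.13, 0.0, -0.0]
wrist_force: [-0.2, -0.6, -0.3]
width: 0.0932
grasp_force: 0.0
```

Call:
step_arm(
  series=[
    [0.2,-0.28,0.03,0,0],
    [0.4,-0.56,0.06,0,0],
    [0.6,-0.86,0.1,0,0],
    [0.6,-0.86,0.1,0,0],
  ],
)

```text
time: 0.9
tcp_pos: [0.2816, -0.3539, 0.1883]
eef_rot: [0.991, 0.13, 0.0, -0.0]
wrist_force: [0.8, -0.1, -0.4]
width: 0.093
grasp_force: 0.0
```

Call:
step_arm(
  series=[
    [0.2,-0.28,0.03,0,0],
    [0.4,-0.56,0.06,0,0],
    [0.6,-0.86,0.1,0,0],
    [0.6,-0.86,0.1,0,0],
  ],
)

```text
time: 1.3
tcp_pos: [0.3357, -0.2062, 0.1734]
eef_rot: [0.991, 0.131, 0.0, -0.0]
wrist_force: [-0.3, -0.5, 0.4]
width: 0.0933
grasp_force: 0.0
```

Call:
step_arm(
  series=[
    [0.2,-0.28,0.03,0,0],
    [0.4,-0.56,0.06,0,0],
    [0.6,-0.86,0.1,0,0],
    [0.6,-0.86,0.1,0,0],
  ],
)

```text
time: 1.7
tcp_pos: [0.3897, -0.0583, 0.1582]
eef_rot: [0.991, 0.131, -0.0, -0.0]
wrist_force: [0.4, -0.4, 0.2]
width: 0.0928
grasp_force: 0.0
```

Call:
step_arm(
  series=[
    [0.2,-0.28,0.06,0.07,0],
    [0.4,-0.56,0.12,0.14,0],
    [0.6,-0.86,0.2,0.21,0],
    [0.6,-0.86,0.2,0.294,0],
    [0.6,-0.86,0.2,0.294,0],
    [0.6,-0.86,0.2,0.294,0],
    [0.6,-0.86,0.2,0.294,0],
  ],
)

```text
time: 2.4
tcp_pos: [0.4429, 0.0848, 0.129]
eef_rot: [0.995, -0.101, 0.0, 0.0]
wrist_force: [-0.3, -0.1, 0.4]
width: 0.0933
grasp_force: 0.0
```

```bash
python3 plan.py .446 .0877 .015 -.203
```

```text
t 2.4 tcp [0.4429 0.0848 0.129 ] yaw -0.2015 tilt [ 5.e-04 -2.e-04 -1.e+00] w 0.0933 F [-0.3 -0.1  0.4]
[ 0.016 -0.023  0.76 ] spin 0.001
```

Call:
step_arm(
  series=[
    [0.016,-0.023,0.2,0,0],
    [0.016,-0.023,0.4,0,0],
    [0.016,-0.023,0.6,0,0],
    [0.016,-0.023,0.7,0,0],
    [0.016,-0.023,0.765,0,0],
    [0.016,-0.023,0.765,0,0],
    [0.016,-0.023,0.765,0,0.5],
    [0.016,-0.023,0.765,0,0.7],
    [0.016,-0.023,0.765,0,1],
    [0.016,-0.023,0.765,0,1],
    [0.016,-0.023,0.765,0,1],
    [0.016,-0.023,0.765,0,1],
  ],
)

```text
time: 3.6
tcp_pos: [0.4458, 0.0891, 0.014]
eef_rot: [0.995, -0.101, 0.0, -0.0]
wrist_force: [0.6, -0.0, -0.3]
width: 0.0491
grasp_force: 0.0
```

Call:
step_arm(
  series=[
    [0,0,0,0,1],
    [0,0,0,0,1],
    [0,0,0,0,1],
    [0,0,0,0,1],
    [0,0,0,0,1],
    [0,0,0,0,1],
  ],
)

```text
time: 4.2
tcp_pos: [0.4457, 0.089, 0.0139]
eef_rot: [0.995, -0.101, -0.0, -0.0]
wrist_force: [-0.0, -0.4, -0.6]
width: 0.0138
grasp_force: 30.0
```

```bash
python3 plan.py .6387 -.0883 .085 -.24
```

```text
t 4.2 tcp [0.4457 0.089  0.0139] yaw -0.203 tilt [-0.  0. -1.] w 0.0138 F [-0.  -0.4 -0.6]
[ 1.498  0.899 -0.474] spin 0.024
```

Call:
step_arm(
  series=[
    [0,0,-0.1,0,1],
    [0,0,-0.25,0,1],
    [0,0,-0.45,0,1],
    [0,0,-0.5,0,1],
    [0.15,0.09,-0.5,0,1],
    [0.3,0.18,-0.5,0,1],
    [0.45,0.27,-0.5,0,1],
    [0.6,0.36,-0.5,0,1],
    [0.75,0.45,-0.5,0,1],
    [0.75,0.45,-0.5,0,1],
  ],
)

```text
time: 5.2
tcp_pos: [0.5436, -0.0014, 0.0887]
eef_rot: [0.995, -0.102, -0.0, 0.0]
wrist_force: [-0.0, -0.1, -0.2]
width: 0.0134
grasp_force: 30.0
```

Call:
step_arm(
  series=[
    [0.15,0.09,0,0.01,1],
    [0.3,0.18,0,0.024,1],
    [0.45,0.27,0,0.024,1],
    [0.6,0.36,0,0.024,1],
    [0.7,0.42,0,0.024,1],
    [0.748,0.449,0,0.024,1],
    [0.748,0.449,0,0.024,1],
    [0.748,0.449,0,0.024,1],
    [0.748,0.449,0,0.024,1],
  ],
)

```text
time: 6.1
tcp_pos: [0.6381, -0.0876, 0.0891]
eef_rot: [0.993, -0.12, 0.0, -0.0]
wrist_force: [-0.2, 0.4, 0.4]
width: 0.0138
grasp_force: 30.0
```

```bash
python3 plan.py .6387 -.0883 .018 -.24; python3 - <<'E'
from cell import read_camera
import cv2
a=read_camera("scene")["img"][120:320,140:460,::-1]
cv2.imwrite("pics/c1.png",cv2.resize(a,None,fx=2.4,fy=2.4))
E
```

```text
t 6.1 tcp [ 0.6381 -0.0876  0.0891] yaw -0.2401 tilt [ 0.e+00  1.e-04 -1.e+00] w 0.0138 F [-0.2  0.4  0.4]
[0.005 0.004 0.474] spin -0.0
```

View pics/c1.png

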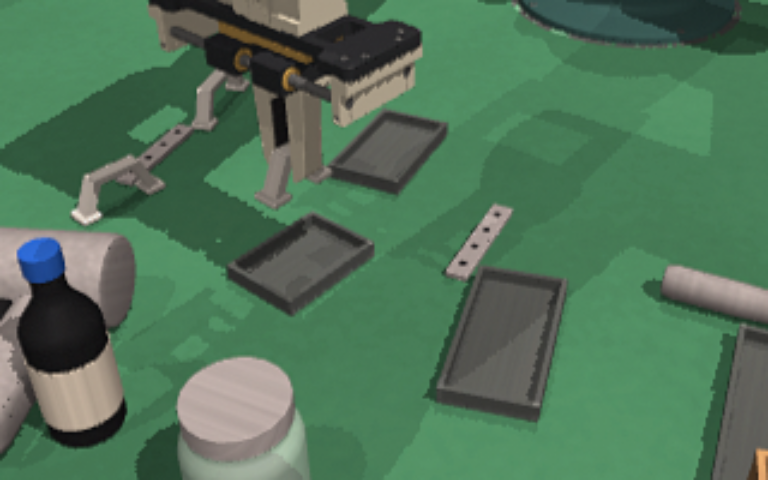

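The handle hangs level in the fingers, at about (290,180) in the crop. I'll lower it gently, stop for a force reading, then release.

Call:
step_arm(
  series=[
    [0.005,0.004,0.1,0,1],
    [0.005,0.004,0.2,0,1],
    [0.005,0.004,0.3,0,1],
    [0.005,0.004,0.38,0,1],
    [0.005,0.004,0.42,0,1],
    [0.005,0.004,0.44,0,1],
    [0.005,0.004,0.455,0,1],
    [0.005,0.004,0.465,0,1],
    [0.005,0.004,0.472,0,1],
    [0.005,0.004,0.475,0,1],
    [0.005,0.004,0.475,0,1],
    [0.005,0.004,0.475,0,1],
  ],
)

```text
time: 7.35
tcp_pos: [0.6394, -0.0891, 0.0179]
eef_rot: [0.993, -0.12, 0.0, 0.0]
wrist_force: [0.9, 0.2, 0.8]
width: 0.0133
grasp_force: 30.0
```

Call:
step_arm(
  series=[
    [0,0,0.003,0,0.8],
    [0,0,0.003,0,0.7],
    [0,0,0.003,0,0.6],
    [0,0,0.003,0,0.6],
    [0,0,0.003,0,0.6],
    [0,0,-0.1,0,0.6],
    [0,0,-0.25,0,0.5],
    [0,0,-0.5,0,0],
    [0,0,-0.7,0,0],
    [0,0,-0.7,0,0],
    [0,0,-0.7,0,0],
  ],
)

```text
time: 8.45
tcp_pos: [0.6395, -0.0892, 0.1241]
eef_rot: [0.993, -0.12, 0.001, 0.0]
wrist_force: [-0.1, -0.8, -1.3]
width: 0.0727
grasp_force: 0.0
```

```bash
python3 plan.py .628 -.2763 .12 -.304
```

```text
t 8.45 tcp [ 0.6395 -0.0892  0.1241] yaw -0.2407 tilt [ 1.8e-03 -3.0e-04 -1.0e+00] w 0.0727 F [-0.1 -0.8 -1.3]
[0.223 1.23  0.028] spin 0.04
```

Call:
step_arm(
  series=[
    [0.05,0.3,0.02,0,0.3],
    [0.1,0.6,0.02,0.02,0.3],
    [0.2,0.9,0.02,0.04,0.3],
    [0.22,0.95,0.02,0.04,0.3],
    [0.22,0.95,0.02,0.04,0.3],
    [0.22,0.95,0.02,0.04,0.3],
  ],
)

```text
time: 9.05
tcp_pos: [0.637, -0.2345, 0.1189]
eef_rot: [0.989, -0.151, -0.001, -0.0]
wrist_force: [0.5, 0.0, 0.7]
width: 0.0647
grasp_force: 0.0
```

```bash
python3 plan.py .628 -.2763 .014 -.304
```

```text
t 9.05 tcp [ 0.637  -0.2345  0.1189] yaw -0.3032 tilt [-1.1e-03  8.0e-04 -1.0e+00] w 0.0647 F [0.5 0.  0.7]
[0.027 0.284 0.699] spin 0.001
```

Call:
step_arm(
  series=[
    [0.027,0.15,0,0,0.3],
    [0.027,0.27,0.05,0,0.3],
    [0.027,0.27,0.2,0,0.3],
    [0.027,0.27,0.3,0,0.3],
    [0.027,0.27,0.3,0,0.3],
    [0.027,0.27,0.3,0,0.3],
  ],
)

```text
time: 9.65
tcp_pos: [0.629, -0.2747, 0.0746]
eef_rot: [0.989, -0.151, -0.0, -0.0]
wrist_force: [0.8, -0.1, 0.6]
width: 0.0653
grasp_force: 0.0
```

```bash
python3 plan.py .628 -.2763 .014 -.304
```

```text
t 9.65 tcp [ 0.629  -0.2747  0.0746] yaw -0.3029 tilt [-5.e-04  3.e-04 -1.e+00] w 0.0653 F [ 0.8 -0.1  0.6]
[-0.003  0.012  0.404] spin 0.001
```

Call:
step_arm(
  series=[
    [-0.003,0.01,0.15,0,0.3],
    [-0.003,0.01,0.28,0,0.3],
    [-0.003,0.01,0.36,0,0.3],
    [-0.003,0.01,0.402,0,0.3],
    [-0.003,0.01,0.402,0,0.3],
    [-0.003,0.01,0.402,0,1],
    [-0.003,0.01,0.402,0,1],
    [-0.003,0.01,0.402,0,1],
    [-0.003,0.01,0.402,0,1],
    [-0.003,0.01,0.402,0,1],
    [-0.003,0.01,0.402,0,1],
    [-0.003,0.01,0.402,0,1],
  ],
)

```text
time: 10.85
tcp_pos: [0.6282, -0.2765, 0.0144]
eef_rot: [0.988, -0.151, 0.0, 0.0]
wrist_force: [-0.4, -0.4, -0.5]
width: 0.0135
grasp_force: 16.2
```

Call:
step_arm(
  series=[
    [0,0,0,0,1],
    [0,0,0,0,1],
  ],
)

```text
time: 11.05
tcp_pos: [0.6282, -0.2765, 0.0144]
eef_rot: [0.989, -0.151, -0.0, 0.0]
wrist_force: [-0.7, 0.3, 0.0]
width: 0.0135
grasp_force: 30.0
```

Call:
step_arm(
  series=[
    [0,0,-0.08,0,1],
    [0,0,-0.2,0,1],
    [0,0,-0.35,0,1],
    [0,0,-0.45,0,1],
    [0,0,-0.5,0,1],
    [0,0,-0.5,0,1],
    [0,0,-0.5,0,1],
  ],
)

```text
time: 11.75
tcp_pos: [0.6279, -0.2764, 0.0888]
eef_rot: [0.988, -0.151, -0.0, -0.0]
wrist_force: [0.3, -0.2, -1.2]
width: 0.0136
grasp_force: 30.0
```

```bash
python3 plan.py .4624 -.1004 .09 .022
```

```text
t 11.75 tcp [ 0.6279 -0.2764  0.0888] yaw -0.3036 tilt [-6.e-04  3.e-04 -1.e+00] w 0.0136 F [ 0.3 -0.2 -1.2]
[-1.404 -0.79  -0.007] spin -0.207
```

Call:
step_arm(
  series=[
    [-0.15,-0.08,0,0,1],
    [-0.35,-0.2,0,0,1],
    [-0.55,-0.31,0,0,1],
    [-0.7,-0.395,0,0,1],
    [-0.7,-0.395,0,0,1],
  ],
)

```text
time: 12.25
tcp_pos: [0.5439, -0.1867, 0.0884]
eef_rot: [0.989, -0.151, -0.001, -0.0]
wrist_force: [0.2, -0.8, -0.7]
width: 0.0138
grasp_force: 30.0
```

Call:
step_arm(
  series=[
    [-0.15,-0.08,0,-0.05,1],
    [-0.35,-0.2,0,-0.1,1],
    [-0.55,-0.31,0,-0.15,1],
    [-0.704,-0.395,0,-0.2,1],
    [-0.704,-0.395,0,-0.207,1],
    [-0.704,-0.395,0,-0.207,1],
    [-0.704,-0.395,0,-0.207,1],
    [-0.704,-0.395,0,-0.207,1],
  ],
)

```text
time: 13.05
tcp_pos: [0.463, -0.101, 0.0891]
eef_rot: [1.0, 0.01, -0.0, -0.0]
wrist_force: [-0.0, 0.0, 0.1]
width: 0.0137
grasp_force: 30.0
```

```bash
python3 plan.py .4624 -.1004 .0184 .022
```

```text
t 13.05 tcp [ 0.463  -0.101   0.0891] yaw 0.0203 tilt [-6.e-04  1.e-04 -1.e+00] w 0.0137 F [-0.   0.   0.1]
[-0.004 -0.004  0.471] spin -0.001
```

Call:
step_arm(
  series=[
    [-0.004,-0.004,0.1,0,1],
    [-0.004,-0.004,0.2,0,1],
    [-0.004,-0.004,0.3,0,1],
    [-0.004,-0.004,0.38,0,1],
    [-0.004,-0.004,0.42,0,1],
    [-0.004,-0.004,0.44,0,1],
    [-0.004,-0.004,0.455,0,1],
    [-0.004,-0.004,0.463,0,1],
    [-0.004,-0.004,0.469,0,1],
    [-0.004,-0.004,0.472,0,1],
    [-0.004,-0.004,0.472,0,1],
    [-0.004,-0.004,0.472,0,1],
  ],
)

```text
time: 14.25
tcp_pos: [0.4621, -0.0999, 0.0187]
eef_rot: [1.0, 0.011, 0.0, 0.0]
wrist_force: [0.7, 0.5, -0.6]
width: 0.0136
grasp_force: 30.0
```

Call:
step_arm(
  series=[
    [0,0,0,0,1],
    [0,0,0,0,1],
  ],
)

```text
time: 14.45
tcp_pos: [0.462, -0.0999, 0.0186]
eef_rot: [1.0, 0.011, 0.0, 0.0]
wrist_force: [0.6, -0.2, -1.1]
width: 0.0132
grasp_force: 30.0
```

Nearly down. I'll go another 0.3 mm, then release.

Call:
step_arm(
  series=[
    [0,0,0.003,0,1],
    [0,0,0.003,0,1],
    [0,0,0.003,0,0.8],
    [0,0,0.003,0,0.7],
    [0,0,0.003,0,0.6],
    [0,0,0.003,0,0.6],
    [0,0,0.003,0,0.6],
    [0,0,-0.1,0,0.6],
    [0,0,-0.25,0,0.5],
    [0,0,-0.5,0,0.3],
    [0,0,-0.7,0,0.3],
    [0,0,-0.7,0,0.3],
  ],
)

```text
time: 15.65
tcp_pos: [0.4636, -0.1003, 0.1278]
eef_rot: [1.0, 0.011, 0.003, 0.001]
wrist_force: [-0.8, 0.4, -0.3]
width: 0.0634
grasp_force: 0.0
```

```bash
python3 plan.py .4504 -.2966 .12 .209
```

```text
t 15.65 tcp [ 0.4636 -0.1003  0.1278] yaw 0.0216 tilt [ 0.0057 -0.0016 -1.    ] w 0.0634 F [-0.8  0.4 -0.3]
[-0.116  1.306  0.054] spin -0.119
```

Call:
step_arm(
  series=[
    [-0.02,0.25,0.03,-0.03,0.3],
    [-0.05,0.5,0.05,-0.07,0.3],
    [-0.07,0.75,0.05,-0.119,0.3],
    [-0.1,0.98,0.05,-0.119,0.3],
    [-0.1,0.98,0.05,-0.119,0.3],
    [-0.1,0.98,0.05,-0.119,0.3],
  ],
)

```text
time: 16.25
tcp_pos: [0.4497, -0.2474, 0.1151]
eef_rot: [0.995, 0.103, -0.0, -0.0]
wrist_force: [0.6, -0.7, -0.4]
width: 0.0651
grasp_force: 0.0
```

```bash
python3 plan.py .4504 -.2966 .07 .209
```

```text
t 16.25 tcp [ 0.4497 -0.2474  0.1151] yaw 0.2069 tilt [-1.1e-03  8.0e-04 -1.0e+00] w 0.0651 F [ 0.6 -0.7 -0.4]
[-0.063  0.322  0.3  ] spin -0.001
```

Call:
step_arm(
  series=[
    [-0.03,0.15,0.05,0,0.3],
    [-0.06,0.3,0.15,0,0.3],
    [-0.063,0.315,0.3,0,0.3],
    [-0.063,0.315,0.3,0,0.3],
    [-0.063,0.315,0.3,0,0.3],
    [-0.063,0.315,0.3,0,0.3],
  ],
)

```text
time: 16.85
tcp_pos: [0.4513, -0.2948, 0.0723]
eef_rot: [0.995, 0.105, 0.001, 0.0]
wrist_force: [0.5, 0.3, 0.1]
width: 0.0653
grasp_force: 0.0
```

```bash
python3 plan.py .4504 -.2966 .014 .209
```

```text
t 16.85 tcp [ 0.4513 -0.2948  0.0723] yaw 0.2095 tilt [ 1.1e-03 -7.0e-04 -1.0e+00] w 0.0653 F [0.5 0.3 0.1]
[-0.009  0.01   0.388] spin 0.0
```

Call:
step_arm(
  series=[
    [-0.008,0.01,0.14,0,0.3],
    [-0.008,0.01,0.27,0,0.3],
    [-0.008,0.01,0.35,0,0.3],
    [-0.008,0.01,0.39,0,0.3],
    [-0.008,0.01,0.39,0,0.3],
    [-0.008,0.01,0.39,0,1],
    [-0.008,0.01,0.39,0,1],
    [-0.008,0.01,0.39,0,1],
    [-0.008,0.01,0.39,0,1],
    [-0.008,0.01,0.39,0,1],
    [-0.008,0.01,0.39,0,1],
    [-0.008,0.01,0.39,0,1],
  ],
)

```text
time: 18.05
tcp_pos: [0.4499, -0.2971, 0.0126]
eef_rot: [0.995, 0.104, 0.0, -0.0]
wrist_force: [0.2, -0.3, -1.0]
width: 0.0139
grasp_force: 17.9
```

Call:
step_arm(
  series=[
    [0,0,0,0,1],
    [0,0,0,0,1],
  ],
)

```text
time: 18.25
tcp_pos: [0.4499, -0.2971, 0.0126]
eef_rot: [0.995, 0.104, 0.0, -0.0]
wrist_force: [0.1, -1.1, 0.4]
width: 0.0135
grasp_force: 30.0
```

Call:
step_arm(
  series=[
    [0,0,-0.08,0,1],
    [0,0,-0.2,0,1],
    [0,0,-0.35,0,1],
    [0,0,-0.45,0,1],
    [0,0,-0.6,0,1],
    [0,0,-0.6,0,1],
    [0,0,-0.6,0,1],
  ],
)

```text
time: 18.95
tcp_pos: [0.4499, -0.2971, 0.1026]
eef_rot: [0.995, 0.104, 0.0, 0.0]
wrist_force: [-0.4, 0.3, -1.0]
width: 0.0135
grasp_force: 30.0
```

```bash
python3 plan.py .653 .0868 .10 .174
```

```text
t 18.95 tcp [ 0.4499 -0.2971  0.1026] yaw 0.2085 tilt [ 5.e-04 -4.e-04 -1.e+00] w 0.0135 F [-0.4  0.3 -1. ]
[ 1.855 -2.224  0.017] spin 0.022
```

Call:
step_arm(
  series=[
    [0.12,-0.14,0,0,1],
    [0.3,-0.36,0,0,1],
    [0.48,-0.58,0,0,1],
    [0.618,-0.741,0,0,1],
    [0.618,-0.741,0,0,1],
  ],
)

```text
time: 19.45
tcp_pos: [0.5182, -0.1662, 0.101]
eef_rot: [0.994, 0.106, -0.001, -0.001]
wrist_force: [0.0, -0.4, -0.4]
width: 0.0137
grasp_force: 30.0
```

Call:
step_arm(
  series=[
    [0.12,-0.14,0,0,1],
    [0.3,-0.36,0,0,1],
    [0.48,-0.58,0,0,1],
    [0.618,-0.741,0,0,1],
    [0.618,-0.741,0,0,1],
  ],
)

```text
time: 19.95
tcp_pos: [0.5858, -0.0388, 0.1011]
eef_rot: [0.994, 0.105, -0.001, -0.0]
wrist_force: [-0.5, -0.9, -0.2]
width: 0.0136
grasp_force: 30.0
```

Call:
step_arm(
  series=[
    [0.12,-0.14,0,0,1],
    [0.3,-0.36,0,0.02,1],
    [0.48,-0.58,0,0.022,1],
    [0.618,-0.741,0.05,0.022,1],
    [0.618,-0.741,0.09,0.022,1],
    [0.618,-0.741,0.09,0.022,1],
    [0.618,-0.741,0.09,0.022,1],
    [0.618,-0.741,0.09,0.022,1],
  ],
)

```text
time: 20.75
tcp_pos: [0.6527, 0.0855, 0.0893]
eef_rot: [0.996, 0.086, 0.0, 0.0]
wrist_force: [-0.1, -0.6, -0.2]
width: 0.0133
grasp_force: 30.0
```

```bash
python3 plan.py .653 .0868 .0166 .174
```

```text
t 20.75 tcp [0.6527 0.0855 0.0893] yaw 0.1727 tilt [ 2.e-04 -1.e-04 -1.e+00] w 0.0133 F [-0.1 -0.6 -0.2]
[ 0.003 -0.009  0.485] spin -0.001
```

Call:
step_arm(
  series=[
    [0.003,-0.008,0.1,0,1],
    [0.003,-0.008,0.2,0,1],
    [0.003,-0.008,0.3,0,1],
    [0.003,-0.008,0.38,0,1],
    [0.003,-0.008,0.42,0,1],
    [0.003,-0.008,0.45,0,1],
    [0.003,-0.008,0.465,0,1],
    [0.003,-0.008,0.475,0,1],
    [0.003,-0.008,0.482,0,1],
    [0.003,-0.008,0.485,0,1],
    [0.003,-0.008,0.485,0,1],
    [0.003,-0.008,0.485,0,1],
  ],
)

```text
time: 21.95
tcp_pos: [0.6533, 0.088, 0.0165]
eef_rot: [0.996, 0.087, 0.0, -0.0]
wrist_force: [0.1, -0.9, -0.4]
width: 0.0135
grasp_force: 30.0
```

Call:
step_arm(
  series=[
    [0,0,0,0,1],
    [0,0,0,0,1],
  ],
)

```text
time: 22.15
tcp_pos: [0.6533, 0.088, 0.0165]
eef_rot: [0.996, 0.087, 0.0, -0.0]
wrist_force: [-0.1, -0.0, 1.0]
width: 0.0136
grasp_force: 30.0
```

Call:
step_arm(
  series=[
    [0,0,0,0,0.8],
    [0,0,0,0,0.7],
    [0,0,0,0,0.6],
    [0,0,0,0,0.6],
    [0,0,0,0,0.6],
    [0,0,-0.1,0,0.6],
    [0,0,-0.25,0,0.5],
    [0,0,-0.5,0,0.3],
    [0,0,-0.7,0,0.3],
    [0,0,-0.7,0,0.3],
    [0,0,-0.7,0,0.3],
  ],
)

```text
time: 23.25
tcp_pos: [0.6534, 0.088, 0.1227]
eef_rot: [0.996, 0.087, 0.001, -0.0]
wrist_force: [-0.1, -0.9, -0.5]
width: 0.0647
grasp_force: 0.0
```

```bash
python3 plan.py .457 .2819 .12 .068
```

```text
t 23.25 tcp [0.6534 0.088  0.1227] yaw 0.174 tilt [ 1.9e-03  2.0e-04 -1.0e+00] w 0.0647 F [-0.1 -0.9 -0.5]
[-1.066 -1.5    0.016] spin 0.067
```

Call:
step_arm(
  series=[
    [-0.12,-0.18,0,0,0.3],
    [-0.28,-0.4,0,0,0.3],
    [-0.42,-0.6,0,0,0.3],
    [-0.53,-0.75,0,0,0.3],
    [-0.53,-0.75,0,0,0.3],
  ],
)

```text
time: 23.75
tcp_pos: [0.553, 0.1868, 0.1205]
eef_rot: [0.996, 0.088, -0.001, -0.0]
wrist_force: [0.7, 0.6, -0.5]
width: 0.0648
grasp_force: 0.0
```

Call:
step_arm(
  series=[
    [-0.12,-0.18,0,0.03,0.3],
    [-0.28,-0.4,0,0.067,0.3],
    [-0.42,-0.6,0,0.067,0.3],
    [-0.53,-0.75,0.1,0.067,0.3],
    [-0.53,-0.75,0.25,0.067,0.3],
    [-0.53,-0.75,0.3,0.067,0.3],
    [-0.53,-0.75,0.3,0.067,0.3],
    [-0.53,-0.75,0.3,0.067,0.3],
  ],
)

```text
time: 24.55
tcp_pos: [0.4582, 0.2816, 0.0767]
eef_rot: [0.999, 0.034, -0.0, 0.0]
wrist_force: [0.8, 0.4, 0.5]
width: 0.0649
grasp_force: 0.0
```

```bash
python3 plan.py .457 .2819 .014 .068
```

```text
t 24.55 tcp [0.4582 0.2816 0.0767] yaw 0.0678 tilt [-1.e-04 -1.e-04 -1.e+00] w 0.0649 F [0.8 0.4 0.5]
[-0.008 -0.002  0.418] spin -0.0
```

Call:
step_arm(
  series=[
    [-0.008,-0.002,0.15,0,0.3],
    [-0.008,-0.002,0.28,0,0.3],
    [-0.008,-0.002,0.37,0,0.3],
    [-0.008,-0.002,0.415,0,0.3],
    [-0.008,-0.002,0.415,0,0.3],
    [-0.008,-0.002,0.415,0,1],
    [-0.008,-0.002,0.415,0,1],
    [-0.008,-0.002,0.415,0,1],
    [-0.008,-0.002,0.415,0,1],
    [-0.008,-0.002,0.415,0,1],
    [-0.008,-0.002,0.415,0,1],
    [-0.008,-0.002,0.415,0,1],
  ],
)

```text
time: 25.75
tcp_pos: [0.4564, 0.2823, 0.0141]
eef_rot: [0.999, 0.034, 0.0, 0.0]
wrist_force: [-0.0, -0.3, -0.8]
width: 0.0135
grasp_force: 15.9
```

Call:
step_arm(
  series=[
    [0,0,0,0,1],
    [0,0,0,0,1],
  ],
)

```text
time: 25.95
tcp_pos: [0.4564, 0.2823, 0.0141]
eef_rot: [0.999, 0.034, 0.0, 0.0]
wrist_force: [-0.1, 0.3, 0.3]
width: 0.0134
grasp_force: 30.0
```

Call:
step_arm(
  series=[
    [0,0,-0.08,0,1],
    [0,0,-0.2,0,1],
    [0,0,-0.35,0,1],
    [0,0,-0.45,0,1],
    [0,0,-0.6,0,1],
    [0,0,-0.6,0,1],
    [0,0,-0.6,0,1],
  ],
)

```text
time: 26.65
tcp_pos: [0.4564, 0.2823, 0.1041]
eef_rot: [0.999, 0.034, 0.0, -0.0]
wrist_force: [0.6, -0.8, -1.0]
width: 0.0134
grasp_force: 30.0
```

```bash
python3 plan.py .6525 .2734 .10 .048; python3 - <<'E'
from cell import read_camera
import cv2,numpy as np
from fit import world
c=read_camera("top"); T=c
cv2.imwrite("pics/c2.png",cv2.resize(c["img"][10:290,60:500,::-1],None,fx=1.8,fy=1.8))
# wooden box: ray-intersect the near right bottom corner in top (207,125?) with scene later
E
```

```text
t 26.65 tcp [0.4564 0.2823 0.1041] yaw 0.0688 tilt [ 6.e-04  3.e-04 -1.e+00] w 0.0134 F [ 0.6 -0.8 -1. ]
[1.3   0.149 0.028] spin 0.013
```

View pics/c2.png

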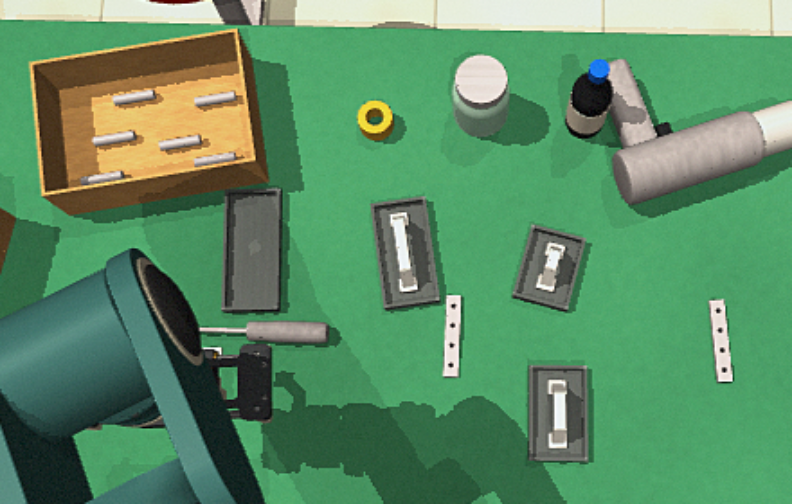

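The crop shows the 60, 80 and 100 handles standing in their trays and both straps where they were. The wooden box by the long tray is about 0.08 m high, and its face is at x≥0.70. The gripper body stays above 0.10 m there, so it clears.

Call:
step_arm(
  series=[
    [0.12,0.01,0,0,1],
    [0.3,0.03,0,0,1],
    [0.48,0.06,0,0,1],
    [0.65,0.07,0,0,1],
    [0.65,0.07,0,0,1],
  ],
)

```text
time: 27.2
tcp_pos: [0.5559, 0.2779, 0.1021]
eef_rot: [0.999, 0.034, -0.001, 0.0]
wrist_force: [0.3, -0.0, -2.0]
width: 0.0135
grasp_force: 30.0
```

Call:
step_arm(
  series=[
    [0.12,0.02,0,0,1],
    [0.3,0.04,0,0.013,1],
    [0.48,0.06,0,0.013,1],
    [0.65,0.078,0.05,0.013,1],
    [0.65,0.078,0.1,0.013,1],
    [0.65,0.078,0.1,0.013,1],
    [0.65,0.078,0.1,0.013,1],
    [0.65,0.078,0.1,0.013,1],
  ],
)

```text
time: 28.0
tcp_pos: [0.6517, 0.2738, 0.0895]
eef_rot: [1.0, 0.024, 0.0, -0.0]
wrist_force: [-0.5, 0.7, -0.6]
width: 0.0137
grasp_force: 30.0
```

```bash
python3 plan.py .6525 .2734 .0181 .048
```

```text
t 28.0 tcp [0.6517 0.2738 0.0895] yaw 0.0488 tilt [ 2.e-04  1.e-04 -1.e+00] w 0.0137 F [-0.5  0.7 -0.6]
[0.005 0.003 0.476] spin 0.0
```

Call:
step_arm(
  series=[
    [0.003,0.003,0.1,0,1],
    [0.003,0.003,0.2,0,1],
    [0.003,0.003,0.3,0,1],
    [0.003,0.003,0.38,0,1],
    [0.003,0.003,0.42,0,1],
    [0.003,0.003,0.445,0,1],
    [0.003,0.003,0.46,0,1],
    [0.003,0.003,0.47,0,1],
    [0.003,0.003,0.475,0,1],
    [0.003,0.003,0.476,0,1],
    [0.003,0.003,0.476,0,1],
    [0.003,0.003,0.476,0,1],
  ],
)

```text
time: 29.2
tcp_pos: [0.6531, 0.2732, 0.0181]
eef_rot: [1.0, 0.024, 0.0, -0.0]
wrist_force: [0.1, -0.0, 1.2]
width: 0.0136
grasp_force: 30.0
```

Call:
step_arm(
  series=[
    [0,0,0,0,1],
    [0,0,0,0,1],
  ],
)

```text
time: 29.4
tcp_pos: [0.6531, 0.2732, 0.018]
eef_rot: [1.0, 0.024, 0.0, -0.0]
wrist_force: [0.3, 1.0, 3.8]
width: 0.0136
grasp_force: 30.0
```

In contact with the tray floor. Releasing, lifting, then backing off for a last look.

Call:
step_arm(
  series=[
    [0,0,0,0,0.8],
    [0,0,0,0,0.7],
    [0,0,0,0,0.6],
    [0,0,0,0,0.6],
    [0,0,0,0,0.6],
    [0,0,-0.1,0,0.6],
    [0,0,-0.25,0,0.5],
    [0,0,-0.5,0,0.3],
    [0,0,-0.8,0,0.3],
    [0,0,-0.95,0,0.3],
    [0,0,-0.95,0,0.3],
  ],
)

```text
time: 30.5
tcp_pos: [0.6542, 0.2736, 0.1662]
eef_rot: [1.0, 0.024, 0.003, -0.001]
wrist_force: [-0.5, -0.3, 0.1]
width: 0.0649
grasp_force: 0.0
```

Call:
step_arm(
  series=[
    [-0.3,0,0,0,0.3],
    [-0.6,0,0,0,0.3],
    [-0.95,0,0,0,0.3],
    [-0.95,0,0,0,0.3],
    [-0.95,0,0,0,0.3],
    [-0.95,0,0,0,0.3],
    [-0.95,0,0,0,0.3],
  ],
)

```text
time: 31.2
tcp_pos: [0.5115, 0.2662, 0.1599]
eef_rot: [1.0, 0.024, -0.0, 0.0]
wrist_force: [0.5, 0.1, 0.6]
width: 0.0654
grasp_force: 0.0
```

```bash
python3 - <<'E'
from cell import read_camera
import cv2,numpy as np
for n,s in(("top",np.s_[90:290,160:500]),("scene",np.s_[120:345,150:510])):
    cv2.imwrite(f"pics/end_{n}.png",cv2.resize(read_camera(n)["img"][s][...,::-1],None,fx=2.2,fy=2.2))
E
```

```text
(no output)
```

View pics/end_top.png

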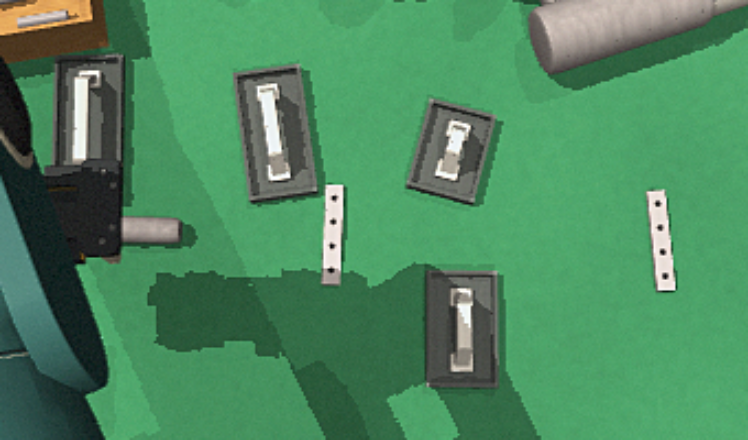

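View pics/end_scene.png

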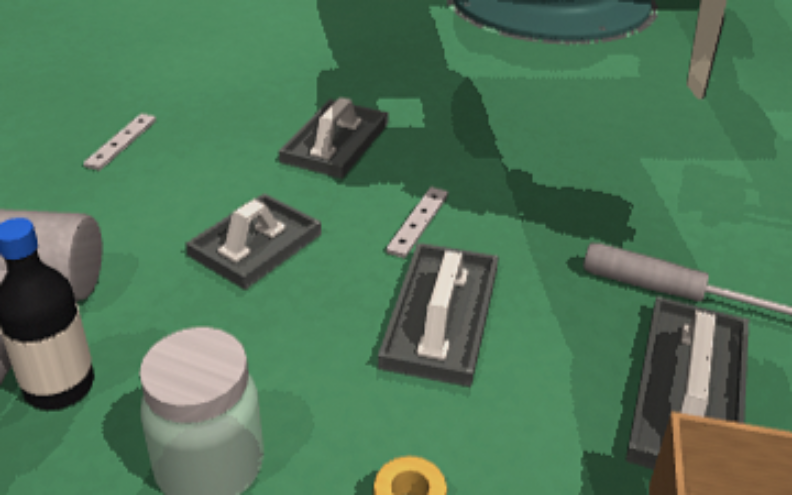

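All four handles stand lengthwise in their own trays: scene crop (700,365), (440,305), (255,230) and (335,128). Both straps are where they lay, and the robot is clear of everything.

```bash
python3 -c "
from cell import ticket
print(ticket.hand_in())"
```

```text
the job is handed in; nothing more can be done
None
```

All four handles are standing lengthwise in their matching trays, the straps are where they lay, and the job was handed in at about 31 s; no verdict was returned.

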